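# Transfer push-button units into the control box in reverse order

## Robot

A 7-joint arm with a two-finger parallel gripper is mounted at the origin on the work surface. World frame = base frame: x ahead of the robot, y to its left, z up, the work surface at z = 0. Lengths are in m, angles in rad, forces in N, time in s.
With the tool pointing down it reaches from about 0.35 to 0.9 m from the base axis. Payload 8.1 kg.
Tool frame: the origin (TCP) lies at the very end of the fingers, on their centre line; the grasp point (between the pads) lies 19 mm behind it; z points along the fingers, y is the line along which they close (so a half turn about z gives the same grasp; the last joint's range is limited). The gripper opens to 85 mm and grips with 20 to 120 N. Pads are 22 mm wide; open, the fingers measure 114 mm over their backs; the gripper's body (76 mm by 85 mm) begins 54 mm behind the grasp point. The pads swing forward as they close: fully open they stand 13 mm farther back than shut.
Start: joints at [1.238, 0.434, 0.025, 1.573, -0.012, 1.134, -0.075], TCP at [0.142, -0.609, 0.231] pointing down, gripper open.
Joint ranges: [-2.62, 2.62], [-0.44, 2.09], [-1.27, 1.32], [0.08, 2.57], [-1.32, 4.46], [0.12, 2], [-2.74, 2.74]. Speed limits (rad/s): [2.22, 2.22, 3.01, 3.01, 3.14, 3.14, 3.14].

## Interface

Orientations are given as a unit quaternion [x, y, z, w].
In Python, from station import bot, viewer, nets gives the robot as it stands.
- The arm moves only by the shell command python3 -m pendant 'ROWS' [OPENING]. ROWS is JSON, a list of rows, each an object of numbers: "tx", "ty", "tz": the shift along the tool's x, y, z in units of 0.5 m (1.0 is 0.5 m); "wx", "wy", "wz": the turn, a rotation vector about the tool's x, y, z in units of pi/4 rad (1.0 is pi/4 rad). A call has 1 to 12 rows; each row shifts and turns the commanded pose from where the row before left it, along the tool's axes as they then stand; what a row does not reach is not made up. A row lasts 1/10 s, in which the tool goes at most 50 mm and 8.59 degrees, less where a joint would pass 70% of its speed; a pose out of reach is approached as far as the arm can. A call with a number of a shift or a turn outside -1 to 1 is refused whole. A call with a gripper value outside its range is refused whole. OPENING is the opening, from -1 (shut) to 1 (fully open), set as the call begins (- or left out, the last holds). The fingers move at their own pace and stop on an object; the grip force is fixed at half the most. Time passes only in rows, so rows that do not move let the fingers close. It gives the time, the measured TCP pose, the force, the opening and the grip force at its end, in the units of the state.
- bot.observe(): the state, without advancing time (a new reading comes with each control period).
- viewer.camera(name): name is "side" or "top" or "wrist"; returns a dict with "pixels" (400x640x3 uint8, blue, green, red), "fov_y" (degrees; the focal length in pixels is half the picture's height over the tangent of half this angle, whatever the lens; pixels are square), "cx", "cy" (the principal point, pixels), "distortion" ([k1, k2, p1, p2, k3] as OpenCV has them; the pictures are not rectified), "extrinsics" (4x4, takes a point from world to camera coordinates). Camera axes: x right, y up, looking along -z (the intrinsics and any distortion apply to the point x, -y, -z); pixel columns grow to the right and rows downward; lengths in m; the calibration is good to about 2 mm. A picture is of the moment at which its call begins. There is no depth.
- bot.close_job(): hands the job in; it is judged then, once.
Trained networks look in the newest picture that a camera, given by its name, has taken for a name from the list of things; names that differ only in an ending like _2 or _b are one class to them, and where a whole thing is asked for, a point or a joint stands for the part that bears it (a point fixed in the world has none). Each returns a list of dicts, best first, with "confidence" (0 to 1); they miss things now and then, are a little off and sometimes report something else, mostly with a low value. They report only what shows in the picture. A call takes as long as a camera call.
- nets.spot_in(name, camera): "xy" ([column, row] in pixels, amid what is visible of it).
The state is a dict: "time": time; "joint_pos": joint angles; "qd": joint speeds; "joint_torque": joint torques, N m; "ee_pos": TCP position; "tcp_rot": TCP orientation; "ft_force": force on the tool from outside, world axes, zero at the start; "wrist_torque": the same for the moment, N m; "width": finger opening in m; "finger_force": force on a finger pad.
Only numpy, scipy, OpenCV 4.12 (cv2) and the standard library are available. Lean on these libraries where they do the work, as an engineer would, in place of code of your own. Each camera call takes 0.05 s, during which the arm holds its last target. There are 200 camera calls.

## Task

Move the four push-button units from the black holding rack into the four bays of the yellow control-box base, one to a bay and in reverse order: the unit nearest the rack's steel handle goes into the bay farthest from the box's black cable gland, and so on along the row, so that the unit farthest from the handle ends up nearest the gland. Keep every unit upright all the while, and leave each standing on the floor of its bay with the button cap up.

Things in the scene. Friction and masses are not known exactly. Their poses are not given: they have to be found in the camera images.
- rack: Fixed black rack plate, 92 x 295 mm, 8 mm thick, with four grey nests in a row along its y axis. Origin: on the table under the middle of the row; z up. Nest centres at x = 0, y = -93, -31, 31, 93 mm. A steel loop handle (34 mm high, 60 mm wide) stands at its +y end, y = 146 mm. Either side of the table, any yaw.
- box: Fixed yellow control-box base, 70 x 254 mm, with four open bays in a row along its y axis. Origin: on the table under the middle of the row; z up. Bay centres at x = 0, y = -93, -31, 31, 93 mm; bays 58 x 56 mm inside, floor 8 mm, wall tops 20 mm above the table. A black cable gland (27 mm thick, 34 mm long) sticks out of its +y end. Either side of the table, any yaw.
- unit_red: Loose push-button unit standing upright: a plain cylinder 32 mm in diameter, black up to 34 mm and red from 34 to 50 mm, with a red button cap 28 mm in diameter above it; 62 mm high in all, about 70 g. Origin: centre of its underside; z up along its axis. At the start it stands in the nest with the red tab.
- unit_green: Loose push-button unit standing upright: a plain cylinder 32 mm in diameter, black up to 34 mm and green from 34 to 50 mm, with a green button cap 28 mm in diameter above it; 62 mm high in all, about 70 g. Origin: centre of its underside; z up along its axis. At the start it stands in the nest with the green tab.
- unit_blue: Loose push-button unit standing upright: a plain cylinder 32 mm in diameter, black up to 34 mm and blue from 34 to 50 mm, with a blue button cap 28 mm in diameter above it; 62 mm high in all, about 70 g. Origin: centre of its underside; z up along its axis. At the start it stands in the nest with the blue tab.
- unit_white: Loose push-button unit standing upright: a plain cylinder 32 mm in diameter, black up to 34 mm and white from 34 to 50 mm, with a white button cap 28 mm in diameter above it; 62 mm high in all, about 70 g. Origin: centre of its underside; z up along its axis. At the start it stands in the nest with the white tab.
- nest_red: Fixed grey square nest on the rack with a red tab (14 mm by 44 mm) on its -x side: a shallow tray 60 mm square, 52 mm inside, 12 mm high, floor 4 mm thick. Origin: centre of its underside (8 mm above the table); axes as the rack's. It marks where in the rack's row the red unit stood at the start.
- nest_green: Fixed grey square nest on the rack with a green tab (14 mm by 44 mm) on its -x side: a shallow tray 60 mm square, 52 mm inside, 12 mm high, floor 4 mm thick. Origin: centre of its underside (8 mm above the table); axes as the rack's. It marks where in the rack's row the green unit stood at the start.
- nest_blue: Fixed grey square nest on the rack with a blue tab (14 mm by 44 mm) on its -x side: a shallow tray 60 mm square, 52 mm inside, 12 mm high, floor 4 mm thick. Origin: centre of its underside (8 mm above the table); axes as the rack's. It marks where in the rack's row the blue unit stood at the start.
- nest_white: Fixed grey square nest on the rack with a white tab (14 mm by 44 mm) on its -x side: a shallow tray 60 mm square, 52 mm inside, 12 mm high, floor 4 mm thick. Origin: centre of its underside (8 mm above the table); axes as the rack's. It marks where in the rack's row the white unit stood at the start.

How it is judged:
At the end, for the whole second after the job is handed in: Each unit stands upright (0.12 rad), at rest, on the floor of its bay of the yellow box (height within 5 mm, within 14 mm of the bay's centre along and across the row); the row is reversed: a unit whose nest lies at rack y = s stands in the bay at box y = -s (((y of nest_red in the frame of rack between -0.113 and -0.073 m and y of unit_red in the frame of box between 0.079 and 0.107 m) or (y of nest_red in the frame of rack between -0.051 and -0.011 m and y of unit_red in the frame of box between 0.017 and 0.045 m) or (y of nest_red in the frame of rack between 0.011 and 0.051 m and y of unit_red in the frame of box between -0.045 and -0.017 m) or (y of nest_red in the frame of rack between 0.073 and 0.113 m and y of unit_red in the frame of box between -0.107 and -0.079 m)) and x of unit_red in the frame of box between -0.014 and 0.014 m and z of unit_red in the frame of box between 0.003 and 0.013 m and angle between each of unit_red, unit_green, unit_blue, unit_white's own z axis and vertical below 0.12 rad and linear speed of each of unit_red, unit_green, unit_blue, unit_white below 0.02 m/s and angular speed of each of unit_red, unit_green, unit_blue, unit_white below 0.2 rad/s and ((y of nest_green in the frame of rack between -0.113 and -0.073 m and y of unit_green in the frame of box between 0.079 and 0.107 m) or (y of nest_green in the frame of rack between -0.051 and -0.011 m and y of unit_green in the frame of box between 0.017 and 0.045 m) or (y of nest_green in the frame of rack between 0.011 and 0.051 m and y of unit_green in the frame of box between -0.045 and -0.017 m) or (y of nest_green in the frame of rack between 0.073 and 0.113 m and y of unit_green in the frame of box between -0.107 and -0.079 m)) and x of unit_green in the frame of box between -0.014 and 0.014 m and z of unit_green in the frame of box between 0.003 and 0.013 m and ((y of nest_blue in the frame of rack between -0.113 and -0.073 m and y of unit_blue in the frame of box between 0.079 and 0.107 m) or (y of nest_blue in the frame of rack between -0.051 and -0.011 m and y of unit_blue in the frame of box between 0.017 and 0.045 m) or (y of nest_blue in the frame of rack between 0.011 and 0.051 m and y of unit_blue in the frame of box between -0.045 and -0.017 m) or (y of nest_blue in the frame of rack between 0.073 and 0.113 m and y of unit_blue in the frame of box between -0.107 and -0.079 m)) and x of unit_blue in the frame of box between -0.014 and 0.014 m and z of unit_blue in the frame of box between 0.003 and 0.013 m and ((y of nest_white in the frame of rack between -0.113 and -0.073 m and y of unit_white in the frame of box between 0.079 and 0.107 m) or (y of nest_white in the frame of rack between -0.051 and -0.011 m and y of unit_white in the frame of box between 0.017 and 0.045 m) or (y of nest_white in the frame of rack between 0.011 and 0.051 m and y of unit_white in the frame of box between -0.045 and -0.017 m) or (y of nest_white in the frame of rack between 0.073 and 0.113 m and y of unit_white in the frame of box between -0.107 and -0.079 m)) and x of unit_white in the frame of box between -0.014 and 0.014 m and z of unit_white in the frame of box between 0.003 and 0.013 m); the robot touches nothing.
It fails at once if a push-button unit is tipped over (more than 0.7 rad from upright) (angle between any of unit_red, unit_green, unit_blue, unit_white's own z axis and vertical above 0.7 rad).
It also fails if it takes over 110 s, if anything falls off the work surface, if the arm or the gripper's body presses on something with over 40 N, if the wrist force passes 120 N, or if a joint passes its speed limit or range.

## Working session

There is one attempt and no reset: what is moved stays moved. The work goes in short steps, Python scripts to look and compute and a shell command to move; the robot and the scene stay as the last step left them, time stands still between calls to the robot, and variables do not carry over. Pictures are saved under pics/ and viewed, at most 14 in all, crops included, and the job is handed in when it is done.

```bash
mkdir -p pics
cat > h.py <<'E'
import numpy as np, cv2, json
from station import bot, viewer, nets
from scipy.spatial.transform import Rotation as R
def ray(c,uv):
    f=200/np.tan(np.radians(c["fov_y"])/2) if c["pixels"].shape[0]==400 else None
    K=np.array([[f,0,c["cx"]],[0,f,c["cy"]],[0,0,1.]])
    p=cv2.undistortPoints(np.array([[uv]],float),K,np.array(c["distortion"],float))[0,0]
    E=np.array(c["extrinsics"]); d=E[:3,:3].T@np.array([p[0],-p[1],-1]); o=-E[:3,:3].T@E[:3,3]
    return o,d
def atz(c,uv,z):
    o,d=ray(c,uv); return (o+d*(z-o[2])/d[2])
def proj(c,P):
    f=200/np.tan(np.radians(c["fov_y"])/2); K=np.array([[f,0,c["cx"]],[0,f,c["cy"]],[0,0,1.]])
    E=np.array(c["extrinsics"]); q=(E[:3,:3]@np.atleast_2d(P).T).T+E[:3,3]; q=q*[1,-1,-1]
    return cv2.projectPoints(q,np.zeros(3),np.zeros(3),K,np.array(c["distortion"],float))[0][:,0]
E
python3 - <<'E'
from h import *
s=bot.observe(); print({k:np.round(v,3).tolist() for k,v in s.items()})
for n in("top","side"):
    c=viewer.camera(n); cv2.imwrite(f"pics/{n}0.png",c["pixels"])
    print(n,np.round(c["extrinsics"],3).tolist(),c["fov_y"])
    for t in("rack","box","unit_red","unit_green","unit_blue","unit_white","nest_red","nest_green","nest_blue","nest_white"):
        print(t,[(np.round(d["xy"],1).tolist(),round(d["confidence"],2),np.round(atz(c,d["xy"],.04 if 'unit' in t else .015),3)[:2].tolist()) for d in nets.spot_in(t,n)[:2]])
E
```

```text
{'time': 0.0, 'joint_pos': [1.238, 0.435, 0.025, 1.574, -0.012, 1.134, -0.075], 'qd': [-0.001, 0.001, -0.002, -0.001, -0.001, -0.001, -0.0], 'joint_torque': [-0.0, -67.045, 1.024, -31.621, 0.015, 0.012, 0.0], 'ee_pos': [0.142, -0.608, 0.231], 'tcp_rot': [0.993, 0.115, -0.0, -0.001], 'ft_force': [0.339, 0.318, -0.183], 'wrist_torque': [-0.072, -0.019, -0.041], 'finger_force': 0.0, 'width': 0.086}
top [[-0.082, -0.997, -0.001, 0.017], [0.976, -0.08, 0.201, -0.494], [-0.201, 0.016, 0.98, -1.176], [0.0, 0.0, 0.0, 1.0]] 43.94515997004999
rack [([419.8, 222.0], 0.68, [0.434, -0.295])]
box [([204.1, 224.3], 0.8, [0.473, 0.251])]
unit_red [([410.3, 190.7], 0.6, [0.512, -0.275])]
unit_green [([395.0, 167.8], 0.59, [0.574, -0.244])]
unit_blue [([382.1, 148.4], 0.56, [0.628, -0.217])]
unit_white [([420.4, 210.2], 0.72, [0.46, -0.294])]
nest_red [([403.4, 189.5], 0.98, [0.522, -0.263])]
nest_green [([400.6, 173.1], 0.96, [0.566, -0.261]), ([419.3, 207.5], 0.34, [0.472, -0.298])]
nest_blue [([389.3, 152.6], 0.6, [0.623, -0.238]), ([204.0, 226.2], 0.48, [0.468, 0.251])]
nest_white [([423.6, 210.4], 0.82, [0.463, -0.308])]
side [[0.988, -0.155, 0.018, -0.516], [0.083, 0.621, 0.779, -0.073], [-0.132, -0.768, 0.626, -0.758], [0.0, 0.0, 0.0, 1.0]] 57.19416532475563
rack [([376.4, 284.5], 0.29, [0.585, -0.232])]
box [([285.6, 151.2], 0.59, [0.462, 0.23])]
unit_red [([345.0, 304.2], 0.72, [0.517, -0.281])]
unit_green [([372.1, 284.2], 0.95, [0.57, -0.249])]
unit_blue []
unit_white [([310.7, 320.2], 0.72, [0.459, -0.302]), ([310.9, 341.5], 0.27, [0.454, -0.337])]
nest_red [([350.7, 325.4], 0.73, [0.523, -0.304]), ([286.5, 151.6], 0.59, [0.465, 0.228])]
nest_green [([377.3, 303.7], 0.86, [0.576, -0.271]), ([352.7, 321.0], 0.19, [0.528, -0.297])]
nest_blue [([408.4, 287.1], 0.76, [0.64, -0.246]), ([374.3, 283.6], 0.26, [0.582, -0.23])]
nest_white []
```

View pics/top0.png

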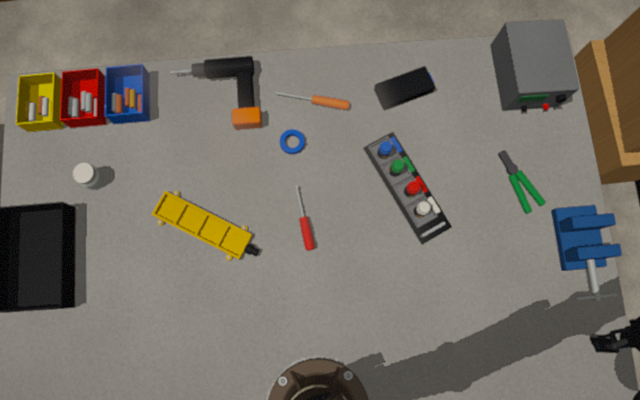

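View pics/side0.png

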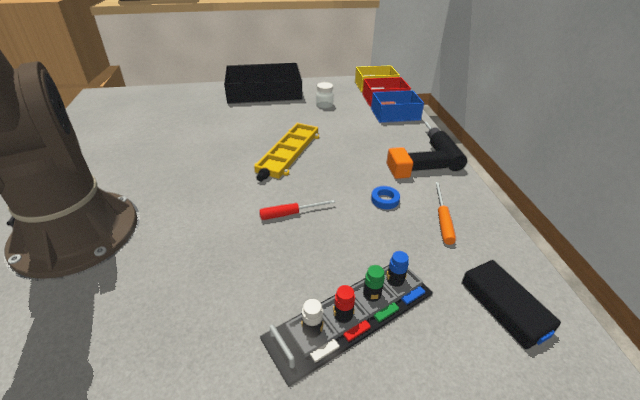

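The top view shows the rack at right: white unit (424,208) beside the handle (432,230), then red, green, and blue farthest away. The box is at left, with its gland at (252,250). So blue goes nearest the gland and white farthest from it.

```bash
cat >> h.py <<'E'
def blob(c,lo,hi,roi,minA=15):
    h=cv2.cvtColor(c["pixels"],cv2.COLOR_BGR2HSV); m=cv2.inRange(h,np.array(lo),np.array(hi))
    k=np.zeros_like(m); x0,y0,x1,y1=roi; k[y0:y1,x0:x1]=m[y0:y1,x0:x1]; return k
E
python3 - <<'E'
from h import *
from scipy.optimize import minimize
T=viewer.camera("top"); S=viewer.camera("side")
# box: silhouette fit in both cameras
def corners(cx,cy,a,hx,hy,z):
    u=np.array([np.cos(a),np.sin(a)]); v=np.array([-u[1],u[0]])
    return np.array([[*(np.array([cx,cy])+sx*hx*u+sy*hy*v),z] for sx,sy in((1,1),(1,-1),(-1,-1),(-1,1))])
my={'T':blob(T,(18,120,60),(36,255,255),(130,170,290,290)),'S':blob(S,(18,120,40),(36,255,255),(240,110,340,195))}
def sil(c,p,hx,hy,z0,z1):
    P=np.vstack([corners(*p,hx,hy,z0),corners(*p,hx,hy,z1)]); m=np.zeros((1600,2560),np.uint8)
    cv2.fillConvexPoly(m,np.round((cv2.convexHull(proj(c,P).astype(np.float32))+.5)*4-.5).astype(int),255)
    return cv2.resize(m,(640,400),interpolation=cv2.INTER_AREA)/255.
def filled(m):
    m=cv2.morphologyEx(m,cv2.MORPH_CLOSE,np.ones((9,9)));m=cv2.morphologyEx(m,cv2.MORPH_OPEN,np.ones((7,7)))
    return m/255.
F={k:filled(m) for k,m in my.items()}
def cost(p,ks): return sum(np.abs(sil({'T':T,'S':S}[k],p,.035,.127,0,.02)-F[k]).sum() for k in ks)
for ks in('T','S','TS'):
    best=min((minimize(cost,[.47,.25,a],args=(ks,),method='Nelder-Mead',options=dict(initial_simplex=np.array([[.47,.25,a],[.49,.25,a],[.47,.27,a],[.47,.25,a+.15]]))) for a in(.9,1.1,1.3,-1.1,-1.3)),key=lambda r:r.fun)
    print(ks,np.round(best.x,4),best.fun)
b=best.x; o=T["pixels"].copy()
# rack from dark pixels in top
h=cv2.cvtColor(T["pixels"],cv2.COLOR_BGR2GRAY); 
hs=cv2.cvtColor(T["pixels"],cv2.COLOR_BGR2HSV)
m=np.zeros((400,640),np.uint8); m[125:250,355:460]=(h[125:250,355:460]<60)*255
m=cv2.morphologyEx(m,cv2.MORPH_CLOSE,np.ones((9,9)))
q=max(cv2.findContours(m,0,1)[0],key=cv2.contourArea)
W=np.array([atz(T,p[0],.008)[:2] for p in q.astype(float)],np.float32); r=cv2.minAreaRect(W*1000);print('rack',r)
(cx,cy),_,_=r; bp=cv2.boxPoints(r); e=bp[1]-bp[0]; e2=bp[2]-bp[1]; e=e if np.linalg.norm(e)>np.linalg.norm(e2) else e2
e/=np.linalg.norm(e); e=e if e[0]<0 else -e
print('rack y axis',e,'nests',[np.round(np.array([cx,cy])+s*e,1).tolist() for s in(-93,-31,31,93)])
for p in proj(T,corners(*b,.035,.127,.02)): cv2.circle(o,tuple(np.round(p).astype(int)),1,(255,0,255),-1)
for s in(-93,-31,31,93):
    cv2.circle(o,tuple(np.round(proj(T,np.array([*(np.array([cx,cy])+s*e)/1000,.02]))[0]).astype(int)),1,(255,0,255),-1)
    cv2.circle(o,tuple(np.round(proj(T,np.array([b[0]-np.sin(b[2])*s/1e3,b[1]+np.cos(b[2])*s/1e3,.008]))[0]).astype(int)),1,(255,0,255),-1)
cv2.imwrite("pics/ov.png",cv2.resize(np.hstack([o[170:270,140:270],o[140:240,355:460][:100],]),None,fx=3.3,fy=3.3,interpolation=cv2.INTER_CUBIC))
E
```

```text
T [ 0.4748  0.258  -0.5461] 233.74901960784308
S [ 0.4736  0.2602 -0.5444] 126.33333333333333
TS [ 0.4741  0.2581 -0.5443] 380.35294117647055
rack ((529.5759887695312, -275.0037841796875), (286.9660949707031, 88.35415649414062), 24.4847354888916)
rack y axis [-0.91007173 -0.41445082] nests [[614.2, -236.5], [557.8, -262.2], [501.4, -287.9], [444.9, -313.5]]
```

View pics/ov.png

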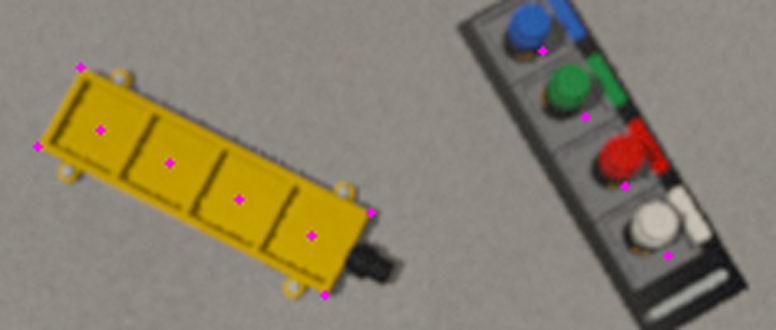

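Box fit: centre (0.474, 0.258), gland direction (-0.52, -0.86). The magenta dots lie inside the bays. The rack row runs at 24.5°. Next I move over the rack for a close look.

```bash
python3 -m pendant '[{"wz":-0.125},{"wz":-0.126},{"tx":0.08,"ty":-0.024},{"tx":0.08,"ty":-0.024},{"tx":0.08,"ty":-0.024},{"tx":0.08,"ty":-0.024},{"tx":0.08,"ty":-0.024},{"tx":0.08,"ty":-0.024},{"tx":0.08,"ty":-0.024},{"tx":0.08,"ty":-0.024},{"tx":0.08,"ty":-0.024},{"tx":0.08,"ty":-0.024}]' 1; python3 -m pendant '[{"tx":0.08,"ty":-0.024},{"tx":0.08,"ty":-0.02},{"tx":0.06,"ty":-0.02},{},{}]'
python3 - <<'E'
from h import *
s=bot.observe(); print(s['time'],s['ee_pos'],R.from_quat(s['tcp_rot']).as_matrix()[:,0])
c=viewer.camera("wrist"); cv2.imwrite("pics/w1.png",c["pixels"])
for t in("unit_red","unit_green","unit_blue","unit_white","nest_red","nest_green","nest_blue","nest_white"):
    print(t,[(np.round(d["xy"],1).tolist(),round(d["confidence"],2),np.round(atz(c,d["xy"],.06 if 'unit' in t else .015),3)[:2].tolist()) for d in nets.spot_in(t,"wrist")[:2]])
E
```

```text
1.2 [ 0.142334   -0.6085889   0.23134559] [ 9.73737228e-01  2.27674790e-01 -1.65022805e-05]
unit_red []
unit_green []
unit_blue []
unit_white []
nest_red []
nest_green []
nest_blue []
nest_white []validation failed for argument at $[0]...
validation failed for argument at $[0]...
```

View pics/w1.png

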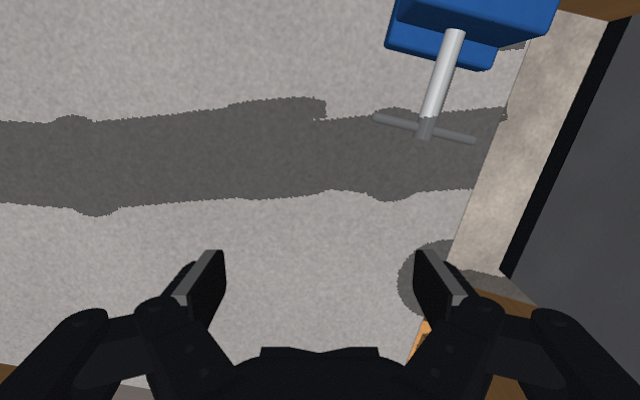

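The wrist view shows only the table and the blue vise (450,30). The move was refused, probably because rows need all six keys, so I'll test that.

```bash
python3 -m pendant '[{"tx":0,"ty":0,"tz":0,"wx":0,"wy":0,"wz":-0.125},{"tx":0,"ty":0,"tz":0,"wx":0,"wy":0,"wz":-0.125},{"tx":0.08,"ty":-0.024,"tz":0,"wx":0,"wy":0,"wz":0},{"tx":0.08,"ty":-0.024,"tz":0,"wx":0,"wy":0,"wz":0},{"tx":0.08,"ty":-0.024,"tz":0,"wx":0,"wy":0,"wz":0},{"tx":0.08,"ty":-0.024,"tz":0,"wx":0,"wy":0,"wz":0},{"tx":0.08,"ty":-0.024,"tz":0,"wx":0,"wy":0,"wz":0},{"tx":0.08,"ty":-0.024,"tz":0,"wx":0,"wy":0,"wz":0},{"tx":0.08,"ty":-0.024,"tz":0,"wx":0,"wy":0,"wz":0},{"tx":0.08,"ty":-0.024,"tz":0,"wx":0,"wy":0,"wz":0}]' 1
```

```text
time: 2.65
ee_pos: [0.3952, -0.3877, 0.2315]
tcp_rot: [0.977, 0.211, 0.0, 0.0]
ft_force: [0.6, -0.1, 1.2]
width: 0.0853
finger_force: 0.0
```

```bash
cat > look.py <<'E'
from h import *; import sys
n,pic,*ts=sys.argv[1:]
s=bot.observe(); x=R.from_quat(s['tcp_rot']).as_matrix()[:,0]; print(s['time'],s['ee_pos'],'yaw',np.degrees(np.arctan2(x[1],x[0])))
c=viewer.camera(n); cv2.imwrite(f"pics/{pic}.png",c["pixels"])
for t in ts:
    print(t,[(np.round(d["xy"],1).tolist(),round(d["confidence"],2),np.round(atz(c,d["xy"],.055 if 'unit' in t else .015),3)[:2].tolist()) for d in nets.spot_in(t,n)[:2]])
E
python3 look.py wrist w2 unit_red unit_green unit_blue unit_white nest_red nest_green nest_blue nest_white
```

```text
2.65 [ 0.39519078 -0.38773416  0.23154593] yaw 24.405327465577855
unit_red [([268.7, 16.0], 0.93, [0.508, -0.287])]
unit_green []
unit_blue []
unit_white [([261.9, 70.7], 0.68, [0.462, -0.298])]
nest_red [([283.1, 26.8], 0.9, [0.51, -0.295])]
nest_green []
nest_blue []
nest_white [([283.2, 82.0], 0.7, [0.461, -0.316])]
```

View pics/w2.png

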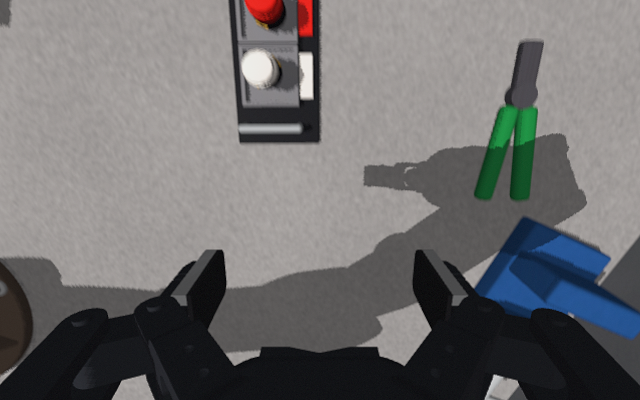

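White cap at (260,68) and red at (265,8); the rack is aligned with the image columns, so the yaw is right. Moving on to see the whole row.

```bash
python3 -m pendant '[{"tx":0.06,"ty":-0.028,"tz":-0.03,"wx":0,"wy":0,"wz":0},{"tx":0.06,"ty":-0.028,"tz":-0.03,"wx":0,"wy":0,"wz":0},{"tx":0.06,"ty":-0.028,"tz":-0.03,"wx":0,"wy":0,"wz":0},{"tx":0.06,"ty":-0.028,"tz":-0.03,"wx":0,"wy":0,"wz":0},{"tx":0,"ty":0,"tz":0,"wx":0,"wy":0,"wz":0}]'; python3 look.py wrist w3 unit_red unit_green unit_blue unit_white nest_red nest_green nest_blue nest_white
```

```text
time: 3.6
ee_pos: [0.484, -0.2847, 0.2935]
tcp_rot: [0.977, 0.214, 0.002, 0.0]
ft_force: [0.9, -1.0, 0.4]
width: 0.0855
finger_force: 0.0
3.6 [ 0.48395161 -0.28466358  0.29351104] yaw 24.73545959028816
unit_red [([328.4, 137.5], 0.82, [0.516, -0.282])]
unit_green [([323.6, 78.7], 0.76, [0.573, -0.249])]
unit_blue [([318.6, 22.5], 0.64, [0.623, -0.221]), ([336.6, 26.5], 0.38, [0.627, -0.24])]
unit_white [([321.1, 180.7], 0.59, [0.464, -0.297])]
nest_red [([331.0, 123.4], 0.93, [0.53, -0.281]), ([317.2, 22.8], 0.59, [0.629, -0.216])]
nest_green [([337.7, 84.5], 0.79, [0.577, -0.268])]
nest_blue [([338.8, 31.7], 0.7, [0.631, -0.243])]
nest_white [([336.4, 176.5], 0.6, [0.469, -0.317])]
```

View pics/w3.png

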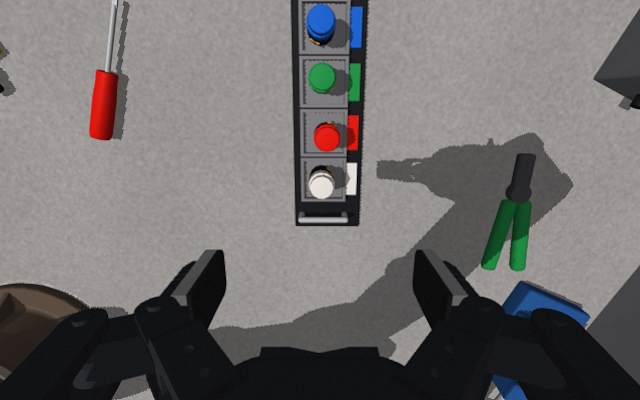

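All four caps are in view, in one column: white (321,183), red (327,137), green (322,77), blue (320,20). I'll take exact positions from colour blobs, fusing the three cameras.

```bash
cat > caps.py <<'E'
from h import *
from scipy.optimize import least_squares
C={n:viewer.camera(n) for n in("wrist","top","side")}
col={'red':((0,150,90),(6,255,255)),'green':((55,110,40),(85,255,255)),'blue':((100,150,60),(120,255,255)),'white':((0,0,165),(40,50,255))}
N={'red':(.514,-.282),'green':(.572,-.248),'blue':(.625,-.220),'white':(.462,-.298)}
def mask(p,c,r0,z0,z1):
    a=np.linspace(0,6.28,25); P=[]
    for z,r in((.012+.034,.016),(.012+.05,.016),(.012+.05,.014),(.074,.014)):
        P+= [[p[0]+r*np.cos(t),p[1]+r*np.sin(t),z] for t in a]
    m=np.zeros((1600,2560),np.uint8)
    cv2.fillConvexPoly(m,np.round((cv2.convexHull(proj(c,np.array(P)).astype(np.float32))+.5)*4-.5).astype(int),255)
    return cv2.resize(m,(640,400),interpolation=cv2.INTER_AREA)
def cen(m): M=cv2.moments(m); return np.array([M['m10'],M['m01']])/max(M['m00'],1)
for k,(lo,hi) in col.items():
    obs={}
    for n,c in C.items():
        u,v=proj(c,np.array([*N[k],.06]))[0].astype(int); w=22 if n=='wrist' else 14
        m=blob(c,lo,hi,(max(u-w,0),max(v-w,0),u+w,v+w)); 
        nn,L,st,ce=cv2.connectedComponentsWithStats(m)
        if nn<2: continue
        i=1+max(range(nn-1),key=lambda i:st[i+1][4]-8*np.hypot(*(ce[i+1]-[u,v]))); obs[n]=(ce[i],st[i][4])
    f=lambda p,ns:np.concatenate([cen(mask(p,C[n],0,0,0))-obs[n][0] for n in ns])
    print(k,{n:(np.round(least_squares(f,N[k],args=([n],),diff_step=.003).x,4).tolist(),int(obs[n][1]),int(mask(N[k],C[n],0,0,0).sum()/255)) for n in obs},'all',np.round(least_squares(f,N[k],args=(list(obs),),diff_step=.003).x,4))
E
python3 caps.py
```

```text
red {'wrist': ([0.5155, -0.2798], 592, 633), 'top': ([0.5184, -0.2793], 154, 161), 'side': ([0.5148, -0.2812], 417, 468)} all [ 0.5157 -0.28  ]
green {'wrist': ([0.5732, -0.2468], 688, 732), 'top': ([0.574, -0.2459], 133, 160), 'side': ([0.5724, -0.2483], 378, 422)} all [ 0.5732 -0.247 ]
blue {'wrist': ([0.6238, -0.2221], 799, 800), 'top': ([0.624, -0.2215], 115, 160), 'side': ([0.6227, -0.2234], 331, 391)} all [ 0.6235 -0.2222]
white {'wrist': ([0.459, -0.2977], 486, 628), 'top': ([0.4663, -0.3062], 200, 163), 'side': ([0.4595, -0.2876], 494, 500)} all [ 0.4598 -0.296 ]
```

```bash
cat > go.py <<'E'
from h import *; import sys
# usage: go.py x y z yaw ; prints total shift in row units and turn
x,y,z,yaw=map(float,sys.argv[1:5]); s=bot.observe(); M=R.from_quat(s['tcp_rot']).as_matrix()
t=np.radians(yaw); G=np.array([[np.cos(t),np.sin(t),0],[np.sin(t),-np.cos(t),0],[0,0,-1]])
d=np.array([x,y,z])-s['ee_pos']
print('t',s['time'],'shift before turn',np.round(M.T@d/.5,3),'after turn',np.round(G.T@d/.5,3),'w',np.round(R.from_matrix(M.T@G).as_rotvec()/(np.pi/4),3))
E
python3 go.py .6235 -.2222 .031 24.5
```

```text
t 4.2 shift before turn [ 0.316 -0.002  0.52 ] after turn [ 0.316 -0.002  0.52 ] w [-0.     0.    -0.003]
```

```bash
python3 -m pendant '[{"tx":0.08,"ty":0,"tz":0.06,"wx":0,"wy":0,"wz":0},{"tx":0.08,"ty":0,"tz":0.06,"wx":0,"wy":0,"wz":0},{"tx":0.08,"ty":0,"tz":0.06,"wx":0,"wy":0,"wz":0},{"tx":0.076,"ty":-0.002,"tz":0.06,"wx":0,"wy":0,"wz":0},{"tx":0,"ty":0,"tz":0.06,"wx":0,"wy":0,"wz":0},{"tx":0,"ty":0,"tz":0.04,"wx":0,"wy":0,"wz":0},{"tx":0,"ty":0,"tz":0,"wx":0,"wy":0,"wz":0}]' 1; python3 go.py .6235 -.2222 .031 24.5; python3 look.py wrist w4 unit_blue
```

```text
time: 4.9
ee_pos: [0.6217, -0.2214, 0.1177]
tcp_rot: [0.977, 0.212, -0.003, -0.001]
ft_force: [0.0, -0.9, 1.0]
width: 0.0855
finger_force: 0.0
t 4.9 shift before turn [0.004 0.004 0.173] after turn [0.003 0.003 0.173] w [-0.005  0.006 -0.001]
4.9 [ 0.62165234 -0.2214336   0.11774502] yaw 24.441195354300564
unit_blue [([320.8, 204.9], 0.84, [0.625, -0.221])]
```

View pics/w4.png

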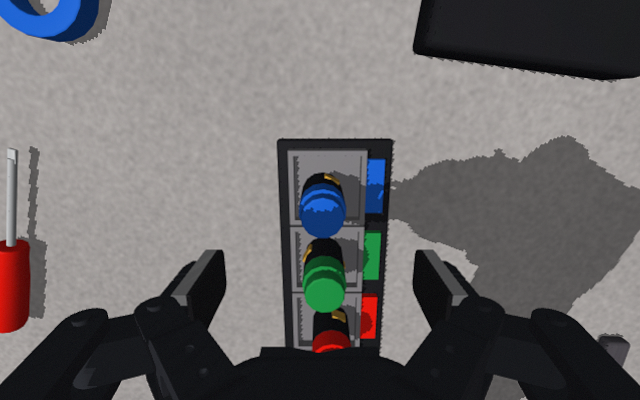

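Blue cap at (322,215), laterally centred between the fingers, and its world estimate agrees. Descend and close.

```bash
python3 -m pendant '[{"tx":0.003,"ty":0.003,"tz":0.04,"wx":0,"wy":0,"wz":0},{"tx":0,"ty":0,"tz":0.04,"wx":0,"wy":0,"wz":0},{"tx":0,"ty":0,"tz":0.04,"wx":0,"wy":0,"wz":0},{"tx":0,"ty":0,"tz":0.03,"wx":0,"wy":0,"wz":0},{"tx":0,"ty":0,"tz":0.023,"wx":0,"wy":0,"wz":0},{"tx":0,"ty":0,"tz":0,"wx":0,"wy":0,"wz":0},{"tx":0,"ty":0,"tz":0,"wx":0,"wy":0,"wz":0}]' 1; python3 go.py .6235 -.2222 .031 24.5
python3 -m pendant '[{"tx":0,"ty":0,"tz":0,"wx":0,"wy":0,"wz":0},{"tx":0,"ty":0,"tz":0,"wx":0,"wy":0,"wz":0},{"tx":0,"ty":0,"tz":0,"wx":0,"wy":0,"wz":0},{"tx":0,"ty":0,"tz":0,"wx":0,"wy":0,"wz":0},{"tx":0,"ty":0,"tz":0,"wx":0,"wy":0,"wz":0},{"tx":0,"ty":0,"tz":0,"wx":0,"wy":0,"wz":0},{"tx":0,"ty":0,"tz":0,"wx":0,"wy":0,"wz":0},{"tx":0,"ty":0,"tz":0,"wx":0,"wy":0,"wz":0},{"tx":0,"ty":0,"tz":0,"wx":0,"wy":0,"wz":0},{"tx":0,"ty":0,"tz":0,"wx":0,"wy":0,"wz":0}]' -1
```

```text
time: 5.7
ee_pos: [0.6261, -0.223, 0.0355]
tcp_rot: [0.977, 0.211, 0.0, 0.0]
ft_force: [-0.2, 0.2, 1.3]
width: 0.0857
finger_force: 0.0
t 5.7 shift before turn [-0.004 -0.004  0.009] after turn [-0.004 -0.004  0.009] w [ 0.001 -0.001 -0.002]
time: 6.7
ee_pos: [0.6258, -0.2229, 0.0354]
tcp_rot: [0.977, 0.211, 0.0, 0.0]
ft_force: [-2.4, 0.2, 5.7]
width: 0.0305
finger_force: 59.2
```

```bash
python3 -m pendant '[{"tx":0,"ty":0,"tz":-0.03,"wx":0,"wy":0,"wz":0},{"tx":0,"ty":0,"tz":-0.06,"wx":0,"wy":0,"wz":0},{"tx":0,"ty":0,"tz":-0.08,"wx":0,"wy":0,"wz":0},{"tx":0,"ty":0,"tz":-0.08,"wx":0,"wy":0,"wz":0},{"tx":0,"ty":0,"tz":-0.08,"wx":0,"wy":0,"wz":0},{"tx":0,"ty":0,"tz":-0.06,"wx":0,"wy":0,"wz":0},{"tx":0,"ty":0,"tz":0,"wx":0,"wy":0,"wz":-0.15},{"tx":0,"ty":0,"tz":0,"wx":0,"wy":0,"wz":-0.15},{"tx":0,"ty":0,"tz":0,"wx":0,"wy":0,"wz":-0.15},{"tx":0,"ty":0,"tz":0,"wx":0,"wy":0,"wz":-0.15},{"tx":0,"ty":0,"tz":0,"wx":0,"wy":0,"wz":-0.162},{"tx":0,"ty":0,"tz":0,"wx":0,"wy":0,"wz":0}]' ; python3 go.py .4259 .1786 .25 58.8
```

```text
time: 7.9
ee_pos: [0.6254, -0.2229, 0.2305]
tcp_rot: [0.871, 0.491, 0.0, 0.0]
ft_force: [-0.9, -0.1, -1.8]
width: 0.03
finger_force: 59.4
t 7.9 shift before turn [ 0.48  -0.757 -0.039] after turn [ 0.48  -0.757 -0.039] w [ 0. -0.  0.]
```

```bash
python3 -m pendant '[{"tx":0.044,"ty":-0.069,"tz":-0.004,"wx":0,"wy":0,"wz":0},{"tx":0.044,"ty":-0.069,"tz":-0.004,"wx":0,"wy":0,"wz":0},{"tx":0.044,"ty":-0.069,"tz":-0.004,"wx":0,"wy":0,"wz":0},{"tx":0.044,"ty":-0.069,"tz":-0.004,"wx":0,"wy":0,"wz":0},{"tx":0.044,"ty":-0.069,"tz":-0.004,"wx":0,"wy":0,"wz":0},{"tx":0.044,"ty":-0.069,"tz":-0.004,"wx":0,"wy":0,"wz":0},{"tx":0.044,"ty":-0.069,"tz":-0.004,"wx":0,"wy":0,"wz":0},{"tx":0.044,"ty":-0.069,"tz":-0.004,"wx":0,"wy":0,"wz":0},{"tx":0.044,"ty":-0.069,"tz":-0.004,"wx":0,"wy":0,"wz":0},{"tx":0.044,"ty":-0.069,"tz":-0.004,"wx":0,"wy":0,"wz":0},{"tx":0.04,"ty":-0.067,"tz":0,"wx":0,"wy":0,"wz":0},{"tx":0,"ty":0,"tz":0,"wx":0,"wy":0,"wz":0}]' ; python3 look.py wrist w5 box
```

```text
time: 9.1
ee_pos: [0.4241, 0.1841, 0.2509]
tcp_rot: [0.871, 0.492, 0.001, -0.001]
ft_force: [0.5, -0.0, -1.5]
width: 0.0299
finger_force: 59.7
9.1 [0.42407455 0.18406083 0.25093666] yaw 58.92594442697709
box [([324.7, 96.1], 0.95, [0.469, 0.247])]
```

View pics/w5.png

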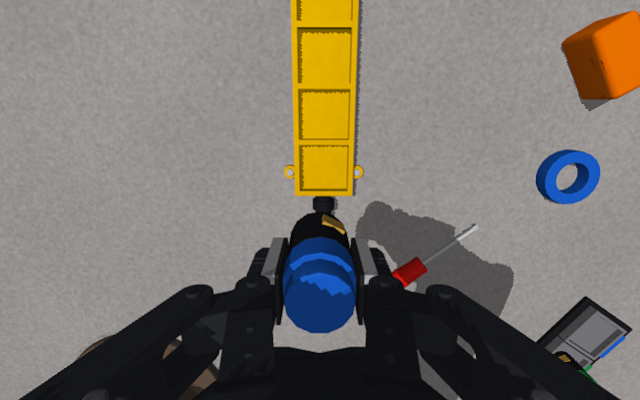

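Held blue unit at (320,285); box ahead with its near (gland) end edge at row 195, dividers at rows ≈143, 86 and 24, and side edges at columns ≈296 and 354. Checking these against the fit.

```bash
python3 - <<'E'
from h import *
c=viewer.camera("wrist"); g=np.array([-.518,-.855]); B=np.array([.4741,.2581])
for uv,s in(((325,195),127),((325.5,143),62),((326,86),0),((326,24),-62)):
    print(s,np.round(atz(c,uv,.02)[:2],4),'fit',np.round(B+g*s/1e3,4))
# model overlay residual
m=cv2.morphologyEx(blob(c,(18,120,40),(36,255,255),(250,0,400,230)),cv2.MORPH_OPEN,np.ones((2,2)))
o=c["pixels"].copy(); n=np.array([.855,-.518])
for s in(-93,-31,31,93):
    P=np.array([[*(B+g*(s+a)/1e3+n*b/1e3),.02] for a,b in((28,29),(28,-29),(-28,-29),(-28,29))])
    cv2.polylines(o,[np.round(proj(c,P)*4).astype(int)],True,(255,0,255),1,cv2.LINE_AA,2)
cv2.imwrite("pics/ov2.png",cv2.resize(o[0:220,250:400],None,fx=2.7,fy=2.7,interpolation=cv2.INTER_CUBIC))
E
python3 go.py .4259 .1786 .08 58.8
```

```text
127 [0.4118 0.1421] fit [0.4083 0.1495]
62 [0.445  0.1961] fit [0.442  0.2051]
0 [0.478  0.2498] fit [0.4741 0.2581]
-62 [0.5099 0.3028] fit [0.5062 0.3111]
t 9.25 shift before turn [-0.001 -0.002  0.34 ] after turn [-0.001 -0.002  0.34 ] w [ 0.001  0.    -0.005]
```

View pics/ov2.png

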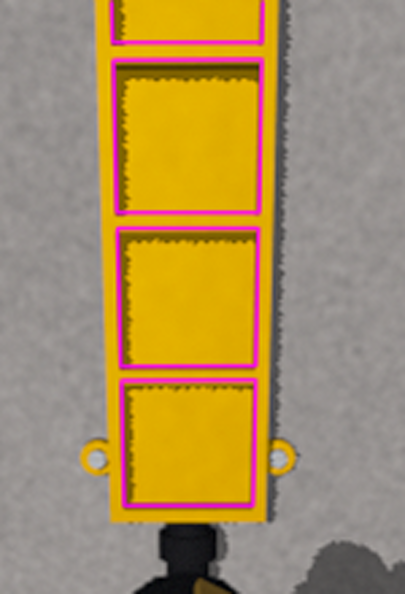

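After settling, the overlay of the fitted bays matches the picture to about 1 mm. Lowering blue into the bay by the gland.

```bash
python3 -m pendant '[{"tx":0,"ty":-0.002,"tz":0.06,"wx":0,"wy":0,"wz":-0.005},{"tx":0,"ty":0,"tz":0.08,"wx":0,"wy":0,"wz":0},{"tx":0,"ty":0,"tz":0.08,"wx":0,"wy":0,"wz":0},{"tx":0,"ty":0,"tz":0.08,"wx":0,"wy":0,"wz":0},{"tx":0,"ty":0,"tz":0.06,"wx":0,"wy":0,"wz":0},{"tx":0,"ty":0,"tz":0.03,"wx":0,"wy":0,"wz":0},{"tx":0,"ty":0,"tz":0,"wx":0,"wy":0,"wz":0},{"tx":0,"ty":0,"tz":0,"wx":0,"wy":0,"wz":0},{"tx":0,"ty":0,"tz":0,"wx":0,"wy":0,"wz":0}]' ; python3 go.py .4259 .1786 .0325 58.8
```

```text
time: 10.15
ee_pos: [0.4271, 0.1793, 0.0558]
tcp_rot: [0.871, 0.491, 0.001, 0.0]
ft_force: [0.0, 0.1, 0.4]
width: 0.0301
finger_force: 59.7
t 10.15 shift before turn [-0.002 -0.001  0.047] after turn [-0.002 -0.001  0.047] w [ 0.002 -0.002  0.001]
```

```bash
python3 -m pendant '[{"tx":-0.002,"ty":-0.001,"tz":0.025,"wx":0,"wy":0,"wz":0},{"tx":0,"ty":0,"tz":0.015,"wx":0,"wy":0,"wz":0},{"tx":0,"ty":0,"tz":0.007,"wx":0,"wy":0,"wz":0},{"tx":0,"ty":0,"tz":0,"wx":0,"wy":0,"wz":0},{"tx":0,"ty":0,"tz":0,"wx":0,"wy":0,"wz":0},{"tx":0,"ty":0,"tz":0,"wx":0,"wy":0,"wz":0}]' ; python3 go.py .4259 .1786 .0325 58.8
```

```text
time: 10.75
ee_pos: [0.4253, 0.1789, 0.0316]
tcp_rot: [0.871, 0.492, 0.0, 0.0]
ft_force: [0.1, -0.5, -0.4]
width: 0.0305
finger_force: 59.6
t 10.75 shift before turn [ 0.     0.001 -0.002] after turn [ 0.     0.001 -0.002] w [ 0.    -0.     0.003]
```

```bash
python3 -m pendant '[{"tx":0,"ty":0,"tz":0,"wx":0,"wy":0,"wz":0},{"tx":0,"ty":0,"tz":0,"wx":0,"wy":0,"wz":0},{"tx":0,"ty":0,"tz":0,"wx":0,"wy":0,"wz":0},{"tx":0,"ty":0,"tz":0,"wx":0,"wy":0,"wz":0},{"tx":0,"ty":0,"tz":0,"wx":0,"wy":0,"wz":0},{"tx":0,"ty":0,"tz":0,"wx":0,"wy":0,"wz":0},{"tx":0,"ty":0,"tz":0,"wx":0,"wy":0,"wz":0},{"tx":0,"ty":0,"tz":-0.05,"wx":0,"wy":0,"wz":0},{"tx":0,"ty":0,"tz":-0.1,"wx":0,"wy":0,"wz":0},{"tx":0,"ty":0,"tz":-0.1,"wx":0,"wy":0,"wz":0},{"tx":0,"ty":0,"tz":-0.1,"wx":0,"wy":0,"wz":0},{"tx":0,"ty":0,"tz":0,"wx":0,"wy":0,"wz":0}]' 1; python3 go.py .5732 -.2470 .16 24.5
```

```text
time: 11.95
ee_pos: [0.428, 0.1809, 0.2124]
tcp_rot: [0.871, 0.492, 0.005, 0.001]
ft_force: [1.2, 0.1, -0.0]
width: 0.0854
finger_force: 0.0
t 11.95 shift before turn [-0.584  0.69   0.104] after turn [-0.091  0.899  0.105] w [ 0.005 -0.013  0.765]
```

```bash
python3 -m pendant '[{"tx":-0.053,"ty":0.063,"tz":0.01,"wx":0,"wy":0,"wz":0},{"tx":-0.053,"ty":0.063,"tz":0.01,"wx":0,"wy":0,"wz":0},{"tx":-0.053,"ty":0.063,"tz":0.01,"wx":0,"wy":0,"wz":0},{"tx":-0.053,"ty":0.063,"tz":0.01,"wx":0,"wy":0,"wz":0},{"tx":-0.053,"ty":0.063,"tz":0.01,"wx":0,"wy":0,"wz":0},{"tx":-0.053,"ty":0.063,"tz":0.01,"wx":0,"wy":0,"wz":0},{"tx":-0.053,"ty":0.063,"tz":0.01,"wx":0,"wy":0,"wz":0},{"tx":-0.053,"ty":0.063,"tz":0.01,"wx":0,"wy":0,"wz":0},{"tx":-0.053,"ty":0.063,"tz":0.01,"wx":0,"wy":0,"wz":0},{"tx":-0.053,"ty":0.063,"tz":0.01,"wx":0,"wy":0,"wz":0},{"tx":-0.05,"ty":0.06,"tz":0,"wx":0,"wy":0,"wz":0}]' 1; python3 -m pendant '[{"tx":0,"ty":0,"tz":0,"wx":0,"wy":0,"wz":0.153},{"tx":0,"ty":0,"tz":0,"wx":0,"wy":0,"wz":0.153},{"tx":0,"ty":0,"tz":0,"wx":0,"wy":0,"wz":0.153},{"tx":0,"ty":0,"tz":0,"wx":0,"wy":0,"wz":0.153},{"tx":0,"ty":0,"tz":0,"wx":0,"wy":0,"wz":0.153},{"tx":0,"ty":0,"tz":0,"wx":0,"wy":0,"wz":0},{"tx":0,"ty":0,"tz":0,"wx":0,"wy":0,"wz":0},{"tx":0,"ty":0,"tz":0,"wx":0,"wy":0,"wz":0}]';  python3 go.py .5732 -.2470 .035 24.5; python3 caps.py
```

```text
time: 13.05
ee_pos: [0.5705, -0.2496, 0.155]
tcp_rot: [0.871, 0.492, -0.001, -0.001]
ft_force: [0.5, 0.1, -0.5]
width: 0.0857
finger_force: 0.0
time: 13.85
ee_pos: [0.5708, -0.2476, 0.1561]
tcp_rot: [0.977, 0.214, -0.0, -0.0]
ft_force: [-0.1, 0.7, 0.5]
width: 0.0853
finger_force: 0.0
t 13.85 shift before turn [0.005 0.001 0.242] after turn [0.005 0.001 0.242] w [-0.     0.     0.004]
red {'wrist': ([0.514, -0.28], 1358, 1521), 'top': ([0.5197, -0.2805], 172, 161), 'side': ([0.5149, -0.2814], 420, 468)} all [ 0.5147 -0.2802]
green {'wrist': ([0.573, -0.2468], 1401, 1521), 'top': ([0.5732, -0.246], 115, 160), 'side': ([0.5725, -0.2485], 376, 422)} all [ 0.573  -0.2469]
blue {'top': ([0.6428, -0.2453], 28, 160)} all [ 0.6428 -0.2453]
white {'wrist': ([0.4538, -0.2999], 718, 1491), 'top': ([0.4611, -0.2894], 50, 163), 'side': ([0.4596, -0.288], 503, 500)} all [ 0.4567 -0.2964]
```

```bash
python3 -m pendant '[{"tx":0.005,"ty":0.001,"tz":0.05,"wx":0,"wy":0,"wz":0},{"tx":0,"ty":0,"tz":0.06,"wx":0,"wy":0,"wz":0},{"tx":0,"ty":0,"tz":0.06,"wx":0,"wy":0,"wz":0},{"tx":0,"ty":0,"tz":0.05,"wx":0,"wy":0,"wz":0},{"tx":0,"ty":0,"tz":0.022,"wx":0,"wy":0,"wz":0},{"tx":0,"ty":0,"tz":0,"wx":0,"wy":0,"wz":0},{"tx":0,"ty":0,"tz":0,"wx":0,"wy":0,"wz":0},{"tx":0,"ty":0,"tz":0,"wx":0,"wy":0,"wz":0}]' 1; python3 go.py .5732 -.2470 .035 24.5
python3 -m pendant '[{"tx":0,"ty":0,"tz":0,"wx":0,"wy":0,"wz":0},{"tx":0,"ty":0,"tz":0,"wx":0,"wy":0,"wz":0},{"tx":0,"ty":0,"tz":0,"wx":0,"wy":0,"wz":0},{"tx":0,"ty":0,"tz":0,"wx":0,"wy":0,"wz":0},{"tx":0,"ty":0,"tz":0,"wx":0,"wy":0,"wz":0},{"tx":0,"ty":0,"tz":0,"wx":0,"wy":0,"wz":0},{"tx":0,"ty":0,"tz":0,"wx":0,"wy":0,"wz":0},{"tx":0,"ty":0,"tz":0,"wx":0,"wy":0,"wz":0},{"tx":0,"ty":0,"tz":0,"wx":0,"wy":0,"wz":0},{"tx":0,"ty":0,"tz":0,"wx":0,"wy":0,"wz":0}]' -1
```

```text
time: 14.8
ee_pos: [0.5745, -0.2475, 0.0368]
tcp_rot: [0.977, 0.212, 0.001, 0.001]
ft_force: [1.0, -0.2, 0.7]
width: 0.0852
finger_force: 0.0
t 14.8 shift before turn [-0.002 -0.002  0.004] after turn [-0.002 -0.002  0.004] w [ 0.002 -0.002  0.   ]
time: 15.8
ee_pos: [0.5735, -0.2471, 0.0358]
tcp_rot: [0.977, 0.212, 0.0, 0.0]
ft_force: [-1.2, 0.4, 5.7]
width: 0.0302
finger_force: 59.0
```

```bash
python3 -m pendant '[{"tx":0,"ty":0,"tz":-0.03,"wx":0,"wy":0,"wz":0},{"tx":0,"ty":0,"tz":-0.06,"wx":0,"wy":0,"wz":0},{"tx":0,"ty":0,"tz":-0.08,"wx":0,"wy":0,"wz":0},{"tx":0,"ty":0,"tz":-0.08,"wx":0,"wy":0,"wz":0},{"tx":0,"ty":0,"tz":-0.06,"wx":0,"wy":0,"wz":0},{"tx":0,"ty":0,"tz":0,"wx":0,"wy":0,"wz":-0.15},{"tx":0,"ty":0,"tz":0,"wx":0,"wy":0,"wz":-0.15},{"tx":0,"ty":0,"tz":0,"wx":0,"wy":0,"wz":-0.15},{"tx":0,"ty":0,"tz":0,"wx":0,"wy":0,"wz":-0.15},{"tx":0,"ty":0,"tz":0,"wx":0,"wy":0,"wz":-0.162},{"tx":0,"ty":0,"tz":0,"wx":0,"wy":0,"wz":0}]' ; python3 go.py .458 .2316 .18 58.8
```

```text
time: 16.9
ee_pos: [0.5733, -0.2472, 0.1911]
tcp_rot: [0.871, 0.492, 0.0, 0.0]
ft_force: [0.2, 0.4, -0.6]
width: 0.0306
finger_force: 59.3
t 16.9 shift before turn [ 0.701 -0.692  0.022] after turn [ 0.7   -0.693  0.022] w [ 0.    -0.     0.002]
```

```bash
python3 -m pendant '[{"tx":0.04,"ty":-0.039,"tz":0,"wx":0,"wy":0,"wz":0},{"tx":0.066,"ty":-0.065,"tz":0,"wx":0,"wy":0,"wz":0},{"tx":0.066,"ty":-0.065,"tz":0,"wx":0,"wy":0,"wz":0},{"tx":0.066,"ty":-0.065,"tz":0,"wx":0,"wy":0,"wz":0},{"tx":0.066,"ty":-0.065,"tz":0,"wx":0,"wy":0,"wz":0},{"tx":0.066,"ty":-0.065,"tz":0,"wx":0,"wy":0,"wz":0},{"tx":0.066,"ty":-0.065,"tz":0,"wx":0,"wy":0,"wz":0},{"tx":0.066,"ty":-0.065,"tz":0,"wx":0,"wy":0,"wz":0},{"tx":0.066,"ty":-0.065,"tz":0,"wx":0,"wy":0,"wz":0},{"tx":0.066,"ty":-0.065,"tz":0,"wx":0,"wy":0,"wz":0},{"tx":0.04,"ty":-0.04,"tz":0.02,"wx":0,"wy":0,"wz":0},{"tx":0.026,"ty":-0.028,"tz":0,"wx":0,"wy":0,"wz":0}]' ; python3 -m pendant '[{"tx":0,"ty":0,"tz":0,"wx":0,"wy":0,"wz":0},{"tx":0,"ty":0,"tz":0,"wx":0,"wy":0,"wz":0},{"tx":0,"ty":0,"tz":0.06,"wx":0,"wy":0,"wz":0},{"tx":0,"ty":0,"tz":0.06,"wx":0,"wy":0,"wz":0},{"tx":0,"ty":0,"tz":0.06,"wx":0,"wy":0,"wz":0},{"tx":0,"ty":0,"tz":0.05,"wx":0,"wy":0,"wz":0},{"tx":0,"ty":0,"tz":0,"wx":0,"wy":0,"wz":0},{"tx":0,"ty":0,"tz":0,"wx":0,"wy":0,"wz":0},{"tx":0,"ty":0,"tz":0,"wx":0,"wy":0,"wz":0}]'; python3 go.py .458 .2316 .0325 58.8
```

```text
time: 18.1
ee_pos: [0.4573, 0.2341, 0.1801]
tcp_rot: [0.872, 0.49, -0.0, -0.0]
ft_force: [0.2, -1.0, -0.7]
width: 0.0303
finger_force: 59.4
time: 19.0
ee_pos: [0.46, 0.2315, 0.0668]
tcp_rot: [0.872, 0.49, 0.001, 0.0]
ft_force: [0.2, -0.1, -0.8]
width: 0.0303
finger_force: 59.4
t 19.0 shift before turn [-0.002 -0.004  0.069] after turn [-0.002 -0.003  0.069] w [ 0.002 -0.002 -0.002]
```

```bash
python3 -m pendant '[{"tx":-0.002,"ty":-0.003,"tz":0.03,"wx":0,"wy":0,"wz":0},{"tx":0,"ty":0,"tz":0.025,"wx":0,"wy":0,"wz":0},{"tx":0,"ty":0,"tz":0.013,"wx":0,"wy":0,"wz":0},{"tx":0,"ty":0,"tz":0,"wx":0,"wy":0,"wz":0},{"tx":0,"ty":0,"tz":0,"wx":0,"wy":0,"wz":0},{"tx":0,"ty":0,"tz":0,"wx":0,"wy":0,"wz":0}]' ; python3 go.py .458 .2316 .0325 58.8
```

```text
time: 19.6
ee_pos: [0.4573, 0.2316, 0.0318]
tcp_rot: [0.871, 0.491, 0.0, 0.0]
ft_force: [-1.8, -0.9, 6.8]
width: 0.0304
finger_force: 59.9
t 19.6 shift before turn [ 0.001  0.001 -0.001] after turn [ 0.001  0.001 -0.001] w [ 0.001 -0.001 -0.   ]
```

On the floor (light contact force). Release, and go for red.

```bash
python3 -m pendant '[{"tx":0,"ty":0,"tz":0,"wx":0,"wy":0,"wz":0},{"tx":0,"ty":0,"tz":0,"wx":0,"wy":0,"wz":0},{"tx":0,"ty":0,"tz":0,"wx":0,"wy":0,"wz":0},{"tx":0,"ty":0,"tz":0,"wx":0,"wy":0,"wz":0},{"tx":0,"ty":0,"tz":0,"wx":0,"wy":0,"wz":0},{"tx":0,"ty":0,"tz":0,"wx":0,"wy":0,"wz":0},{"tx":0,"ty":0,"tz":0,"wx":0,"wy":0,"wz":0},{"tx":0,"ty":0,"tz":-0.05,"wx":0,"wy":0,"wz":0},{"tx":0,"ty":0,"tz":-0.1,"wx":0,"wy":0,"wz":0},{"tx":0,"ty":0,"tz":-0.1,"wx":0,"wy":0,"wz":0},{"tx":0,"ty":0,"tz":-0.04,"wx":0,"wy":0,"wz":0},{"tx":0,"ty":0,"tz":0,"wx":0,"wy":0,"wz":0}]' 1; python3 go.py .5152 -.2801 .155 24.5
```

```text
time: 20.8
ee_pos: [0.4587, 0.2326, 0.1797]
tcp_rot: [0.871, 0.491, 0.003, 0.0]
ft_force: [-0.0, 0.0, -0.6]
width: 0.0855
finger_force: 0.0
t 20.8 shift before turn [-0.819  0.628  0.047] after turn [-0.322  0.98   0.049] w [ 0.002 -0.008  0.762]
```

```bash
python3 -m pendant '[{"tx":-0.05,"ty":0.038,"tz":0.004,"wx":0,"wy":0,"wz":0},{"tx":-0.072,"ty":0.055,"tz":0.004,"wx":0,"wy":0,"wz":0},{"tx":-0.072,"ty":0.055,"tz":0.004,"wx":0,"wy":0,"wz":0},{"tx":-0.072,"ty":0.055,"tz":0.004,"wx":0,"wy":0,"wz":0},{"tx":-0.072,"ty":0.055,"tz":0.004,"wx":0,"wy":0,"wz":0},{"tx":-0.072,"ty":0.055,"tz":0.004,"wx":0,"wy":0,"wz":0},{"tx":-0.072,"ty":0.055,"tz":0.004,"wx":0,"wy":0,"wz":0},{"tx":-0.072,"ty":0.055,"tz":0.004,"wx":0,"wy":0,"wz":0},{"tx":-0.072,"ty":0.055,"tz":0.004,"wx":0,"wy":0,"wz":0},{"tx":-0.072,"ty":0.055,"tz":0.004,"wx":0,"wy":0,"wz":0},{"tx":-0.072,"ty":0.055,"tz":0.004,"wx":0,"wy":0,"wz":0},{"tx":-0.049,"ty":0.04,"tz":0,"wx":0,"wy":0,"wz":0}]' 1; python3 -m pendant '[{"tx":0,"ty":0,"tz":0,"wx":0,"wy":0,"wz":0.152},{"tx":0,"ty":0,"tz":0,"wx":0,"wy":0,"wz":0.152},{"tx":0,"ty":0,"tz":0,"wx":0,"wy":0,"wz":0.152},{"tx":0,"ty":0,"tz":0,"wx":0,"wy":0,"wz":0.152},{"tx":0,"ty":0,"tz":0,"wx":0,"wy":0,"wz":0.154},{"tx":0,"ty":0,"tz":0,"wx":0,"wy":0,"wz":0},{"tx":0,"ty":0,"tz":0,"wx":0,"wy":0,"wz":0},{"tx":0,"ty":0,"tz":0,"wx":0,"wy":0,"wz":0}]';  python3 caps.py | grep -E 'red|white'; python3 go.py .5152 -.2801 .035 24.5
```

```text
time: 22.0
ee_pos: [0.5119, -0.2851, 0.1524]
tcp_rot: [0.872, 0.49, -0.001, -0.001]
ft_force: [-0.4, -0.3, 0.4]
width: 0.0854
finger_force: 0.0
time: 22.8
ee_pos: [0.5131, -0.2814, 0.1538]
tcp_rot: [0.977, 0.214, -0.0, -0.0]
ft_force: [-0.3, -0.1, -0.0]
width: 0.0857
finger_force: 0.0
red {'wrist': ([0.5146, -0.2798], 1369, 1553), 'top': ([0.5115, -0.2896], 120, 161), 'side': ([0.5151, -0.2815], 415, 468)} all [ 0.5144 -0.2808]
white {'wrist': ([0.4563, -0.2988], 924, 1555), 'top': ([0.4664, -0.3064], 209, 163), 'side': ([0.4596, -0.2904], 565, 500)} all [ 0.4581 -0.2979]
t 22.95 shift before turn [ 0.005 -0.001  0.238] after turn [ 0.005 -0.001  0.238] w [-0.     0.     0.002]
```

```bash
python3 -m pendant '[{"tx":0.004,"ty":0,"tz":0.05,"wx":0,"wy":0,"wz":0},{"tx":0,"ty":0,"tz":0.06,"wx":0,"wy":0,"wz":0},{"tx":0,"ty":0,"tz":0.06,"wx":0,"wy":0,"wz":0},{"tx":0,"ty":0,"tz":0.045,"wx":0,"wy":0,"wz":0},{"tx":0,"ty":0,"tz":0.022,"wx":0,"wy":0,"wz":0},{"tx":0,"ty":0,"tz":0,"wx":0,"wy":0,"wz":0},{"tx":0,"ty":0,"tz":0,"wx":0,"wy":0,"wz":0},{"tx":0,"ty":0,"tz":0,"wx":0,"wy":0,"wz":0}]' 1; python3 go.py .5152 -.2801 .035 24.5
python3 -m pendant '[{"tx":0,"ty":0,"tz":0,"wx":0,"wy":0,"wz":0},{"tx":0,"ty":0,"tz":0,"wx":0,"wy":0,"wz":0},{"tx":0,"ty":0,"tz":0,"wx":0,"wy":0,"wz":0},{"tx":0,"ty":0,"tz":0,"wx":0,"wy":0,"wz":0},{"tx":0,"ty":0,"tz":0,"wx":0,"wy":0,"wz":0},{"tx":0,"ty":0,"tz":0,"wx":0,"wy":0,"wz":0},{"tx":0,"ty":0,"tz":0,"wx":0,"wy":0,"wz":0},{"tx":0,"ty":0,"tz":0,"wx":0,"wy":0,"wz":0},{"tx":0,"ty":0,"tz":0,"wx":0,"wy":0,"wz":0},{"tx":0,"ty":0,"tz":0,"wx":0,"wy":0,"wz":0}]' -1
```

```text
time: 23.75
ee_pos: [0.5161, -0.2811, 0.0372]
tcp_rot: [0.977, 0.212, 0.001, 0.001]
ft_force: [-0.2, 1.0, 1.0]
width: 0.0855
finger_force: 0.0
t 23.75 shift before turn [-0.001 -0.003  0.004] after turn [-0.001 -0.003  0.004] w [ 0.002 -0.002  0.   ]
time: 24.75
ee_pos: [0.5154, -0.2807, 0.0363]
tcp_rot: [0.977, 0.212, 0.0, 0.0]
ft_force: [-0.9, 0.4, 4.9]
width: 0.0301
finger_force: 59.0
```

```bash
python3 -m pendant '[{"tx":0,"ty":0,"tz":-0.03,"wx":0,"wy":0,"wz":0},{"tx":0,"ty":0,"tz":-0.06,"wx":0,"wy":0,"wz":0},{"tx":0,"ty":0,"tz":-0.08,"wx":0,"wy":0,"wz":0},{"tx":0,"ty":0,"tz":-0.08,"wx":0,"wy":0,"wz":0},{"tx":0,"ty":0,"tz":-0.06,"wx":0,"wy":0,"wz":0},{"tx":0,"ty":0,"tz":0,"wx":0,"wy":0,"wz":-0.15},{"tx":0,"ty":0,"tz":0,"wx":0,"wy":0,"wz":-0.15},{"tx":0,"ty":0,"tz":0,"wx":0,"wy":0,"wz":-0.15},{"tx":0,"ty":0,"tz":0,"wx":0,"wy":0,"wz":-0.15},{"tx":0,"ty":0,"tz":0,"wx":0,"wy":0,"wz":-0.162},{"tx":0,"ty":0,"tz":0,"wx":0,"wy":0,"wz":0}]' ; python3 go.py .4902 .2846 .18 58.8
```

```text
time: 25.85
ee_pos: [0.515, -0.2807, 0.1916]
tcp_rot: [0.871, 0.492, 0.0, 0.0]
ft_force: [0.5, 0.3, -1.3]
width: 0.03
finger_force: 59.4
t 25.85 shift before turn [ 0.943 -0.627  0.023] after turn [ 0.941 -0.628  0.023] w [ 0.    -0.     0.002]
```

```bash
python3 -m pendant '[{"tx":0.05,"ty":-0.033,"tz":0,"wx":0,"wy":0,"wz":0},{"tx":0.076,"ty":-0.051,"tz":0,"wx":0,"wy":0,"wz":0},{"tx":0.076,"ty":-0.051,"tz":0,"wx":0,"wy":0,"wz":0},{"tx":0.076,"ty":-0.051,"tz":0,"wx":0,"wy":0,"wz":0},{"tx":0.076,"ty":-0.051,"tz":0,"wx":0,"wy":0,"wz":0},{"tx":0.076,"ty":-0.051,"tz":0,"wx":0,"wy":0,"wz":0},{"tx":0.076,"ty":-0.051,"tz":0,"wx":0,"wy":0,"wz":0},{"tx":0.076,"ty":-0.051,"tz":0,"wx":0,"wy":0,"wz":0},{"tx":0.076,"ty":-0.051,"tz":0,"wx":0,"wy":0,"wz":0},{"tx":0.076,"ty":-0.051,"tz":0,"wx":0,"wy":0,"wz":0},{"tx":0.076,"ty":-0.051,"tz":0,"wx":0,"wy":0,"wz":0},{"tx":0.076,"ty":-0.051,"tz":0,"wx":0,"wy":0,"wz":0}]' ; python3 -m pendant '[{"tx":0.055,"ty":-0.034,"tz":0.02,"wx":0,"wy":0,"wz":0},{"tx":0,"ty":0,"tz":0,"wx":0,"wy":0,"wz":0},{"tx":0,"ty":0,"tz":0,"wx":0,"wy":0,"wz":0},{"tx":0,"ty":0,"tz":0,"wx":0,"wy":0,"wz":0},{"tx":0,"ty":0,"tz":0.06,"wx":0,"wy":0,"wz":0},{"tx":0,"ty":0,"tz":0.06,"wx":0,"wy":0,"wz":0},{"tx":0,"ty":0,"tz":0.06,"wx":0,"wy":0,"wz":0},{"tx":0,"ty":0,"tz":0.05,"wx":0,"wy":0,"wz":0},{"tx":0,"ty":0,"tz":0,"wx":0,"wy":0,"wz":0},{"tx":0,"ty":0,"tz":0,"wx":0,"wy":0,"wz":0},{"tx":0,"ty":0,"tz":0,"wx":0,"wy":0,"wz":0}]'; python3 go.py .4902 .2846 .0328 58.8
```

```text
time: 27.05
ee_pos: [0.4904, 0.2538, 0.1915]
tcp_rot: [0.872, 0.489, 0.0, 0.0]
ft_force: [1.3, -0.5, -0.4]
width: 0.0304
finger_force: 59.4
time: 28.15
ee_pos: [0.4916, 0.2846, 0.0675]
tcp_rot: [0.872, 0.49, 0.001, 0.0]
ft_force: [-0.4, 0.5, -1.0]
width: 0.0303
finger_force: 59.5
t 28.15 shift before turn [-0.002 -0.002  0.069] after turn [-0.001 -0.002  0.069] w [ 0.002 -0.003 -0.002]
```

```bash
python3 -m pendant '[{"tx":-0.002,"ty":-0.002,"tz":0.03,"wx":0,"wy":0,"wz":0},{"tx":0,"ty":0,"tz":0.025,"wx":0,"wy":0,"wz":0},{"tx":0,"ty":0,"tz":0.013,"wx":0,"wy":0,"wz":0},{"tx":0,"ty":0,"tz":0,"wx":0,"wy":0,"wz":0},{"tx":0,"ty":0,"tz":0,"wx":0,"wy":0,"wz":0},{"tx":0,"ty":0,"tz":0,"wx":0,"wy":0,"wz":0}]' ; python3 go.py .4902 .2846 .0328 58.8
```

```text
time: 28.75
ee_pos: [0.4894, 0.2844, 0.0323]
tcp_rot: [0.871, 0.491, 0.0, 0.0]
ft_force: [-1.9, -0.9, 3.9]
width: 0.0305
finger_force: 60.0
t 28.75 shift before turn [ 0.001  0.001 -0.001] after turn [ 0.001  0.001 -0.001] w [ 0.    -0.001 -0.   ]
```

```bash
python3 -m pendant '[{"tx":0,"ty":0,"tz":0,"wx":0,"wy":0,"wz":0},{"tx":0,"ty":0,"tz":0,"wx":0,"wy":0,"wz":0},{"tx":0,"ty":0,"tz":0,"wx":0,"wy":0,"wz":0},{"tx":0,"ty":0,"tz":0,"wx":0,"wy":0,"wz":0},{"tx":0,"ty":0,"tz":0,"wx":0,"wy":0,"wz":0},{"tx":0,"ty":0,"tz":0,"wx":0,"wy":0,"wz":0},{"tx":0,"ty":0,"tz":0,"wx":0,"wy":0,"wz":0},{"tx":0,"ty":0,"tz":-0.05,"wx":0,"wy":0,"wz":0},{"tx":0,"ty":0,"tz":-0.1,"wx":0,"wy":0,"wz":0},{"tx":0,"ty":0,"tz":-0.1,"wx":0,"wy":0,"wz":0},{"tx":0,"ty":0,"tz":-0.04,"wx":0,"wy":0,"wz":0},{"tx":0,"ty":0,"tz":0,"wx":0,"wy":0,"wz":0}]' 1; python3 go.py .459 -.297 .155 24.5
```

```text
time: 29.95
ee_pos: [0.4907, 0.2855, 0.1806]
tcp_rot: [0.871, 0.491, 0.003, -0.0]
ft_force: [-0.3, -0.0, -0.5]
width: 0.0854
finger_force: 0.0
t 29.95 shift before turn [-1.029  0.55   0.047] after turn [-0.541  1.034  0.051] w [ 0.002 -0.008  0.762]
```

```bash
python3 -m pendant '[{"tx":-0.05,"ty":0.027,"tz":0.004,"wx":0,"wy":0,"wz":0},{"tx":-0.08,"ty":0.043,"tz":0.004,"wx":0,"wy":0,"wz":0},{"tx":-0.08,"ty":0.043,"tz":0.004,"wx":0,"wy":0,"wz":0},{"tx":-0.08,"ty":0.043,"tz":0.004,"wx":0,"wy":0,"wz":0},{"tx":-0.08,"ty":0.043,"tz":0.004,"wx":0,"wy":0,"wz":0},{"tx":-0.08,"ty":0.043,"tz":0.004,"wx":0,"wy":0,"wz":0},{"tx":-0.08,"ty":0.043,"tz":0.004,"wx":0,"wy":0,"wz":0},{"tx":-0.08,"ty":0.043,"tz":0.004,"wx":0,"wy":0,"wz":0},{"tx":-0.08,"ty":0.043,"tz":0.004,"wx":0,"wy":0,"wz":0},{"tx":-0.08,"ty":0.043,"tz":0.004,"wx":0,"wy":0,"wz":0},{"tx":-0.08,"ty":0.043,"tz":0.004,"wx":0,"wy":0,"wz":0},{"tx":-0.08,"ty":0.043,"tz":0,"wx":0,"wy":0,"wz":0}]' 1; python3 -m pendant '[{"tx":-0.08,"ty":0.04,"tz":0,"wx":0,"wy":0,"wz":0},{"tx":-0.019,"ty":0.01,"tz":0,"wx":0,"wy":0,"wz":0},{"tx":0,"ty":0,"tz":0,"wx":0,"wy":0,"wz":0.152},{"tx":0,"ty":0,"tz":0,"wx":0,"wy":0,"wz":0.152},{"tx":0,"ty":0,"tz":0,"wx":0,"wy":0,"wz":0.152},{"tx":0,"ty":0,"tz":0,"wx":0,"wy":0,"wz":0.152},{"tx":0,"ty":0,"tz":0,"wx":0,"wy":0,"wz":0.154},{"tx":0,"ty":0,"tz":0,"wx":0,"wy":0,"wz":0},{"tx":0,"ty":0,"tz":0,"wx":0,"wy":0,"wz":0},{"tx":0,"ty":0,"tz":0,"wx":0,"wy":0,"wz":0}]';  python3 caps.py | grep -E 'white'; python3 look.py wrist w6 unit_white;python3 go.py .459 -.297 .035 24.5
```

```text
time: 31.15
ee_pos: [0.4607, -0.2448, 0.1536]
tcp_rot: [0.871, 0.491, -0.001, -0.001]
ft_force: [1.1, 0.7, 0.3]
width: 0.0852
finger_force: 0.0
time: 32.15
ee_pos: [0.4575, -0.2981, 0.1545]
tcp_rot: [0.977, 0.214, -0.0, -0.0]
ft_force: [0.4, -0.0, -0.4]
width: 0.0853
finger_force: 0.0
white {'wrist': ([0.464, -0.295], 637, 1544), 'side': ([0.4609, -0.2852], 370, 500)} all [ 0.4633 -0.2933]
32.3 [ 0.45759555 -0.29844545  0.15470579] yaw 24.56777794561798
unit_white [([320.1, 186.6], 0.63, [0.464, -0.296])]
t 32.4 shift before turn [ 0.004 -0.002  0.24 ] after turn [ 0.004 -0.002  0.24 ] w [-0.     0.     0.001]
```

View pics/w6.png

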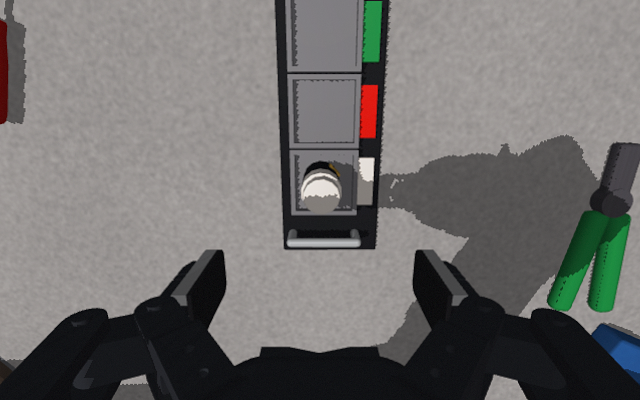

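White unit at (321,195), cap partly shaded, with its near edge at row ≈213 and sides at columns ≈302–342. Comparing with the model projection.

Run:
```python
from h import *
c=viewer.camera("wrist"); a=np.linspace(0,6.28,60)
print(np.round(atz(c,(321,213),.074),4), 'near cap edge')
for p in((.459,-.297),(.463,-.295)):
    q=proj(c,np.array([[p[0]+.014*np.cos(t),p[1]+.014*np.sin(t),.074] for t in a])); r=proj(c,np.array([[p[0]+.016*np.cos(t),p[1]+.016*np.sin(t),.062] for t in a]))
    print(p,q.min(0),q.max(0),r.min(0),r.max(0))
```

```text
[ 0.4499 -0.3033  0.074 ] near cap edge
(0.459, -0.297) [299.45031177 180.71317486] [337.34293364 216.88059322] [297.7766852  174.29006393] [339.067253  213.8776834]
(0.463, -0.295) [299.12098751 174.70271954] [337.22122007 211.26780135] [297.45398692 168.51722171] [338.96027017 208.51994476]
```

```bash
python3 -m pendant '[{"tx":0.01,"ty":0.001,"tz":0.05,"wx":0,"wy":0,"wz":0},{"tx":0,"ty":0,"tz":0.06,"wx":0,"wy":0,"wz":0},{"tx":0,"ty":0,"tz":0.06,"wx":0,"wy":0,"wz":0},{"tx":0,"ty":0,"tz":0.045,"wx":0,"wy":0,"wz":0},{"tx":0,"ty":0,"tz":0.024,"wx":0,"wy":0,"wz":0},{"tx":0,"ty":0,"tz":0,"wx":0,"wy":0,"wz":0},{"tx":0,"ty":0,"tz":0,"wx":0,"wy":0,"wz":0},{"tx":0,"ty":0,"tz":0,"wx":0,"wy":0,"wz":0}]' 1; python3 go.py .4625 -.297 .035 24.5
python3 -m pendant '[{"tx":0,"ty":0,"tz":0,"wx":0,"wy":0,"wz":0},{"tx":0,"ty":0,"tz":0,"wx":0,"wy":0,"wz":0},{"tx":0,"ty":0,"tz":0,"wx":0,"wy":0,"wz":0},{"tx":0,"ty":0,"tz":0,"wx":0,"wy":0,"wz":0},{"tx":0,"ty":0,"tz":0,"wx":0,"wy":0,"wz":0},{"tx":0,"ty":0,"tz":0,"wx":0,"wy":0,"wz":0},{"tx":0,"ty":0,"tz":0,"wx":0,"wy":0,"wz":0},{"tx":0,"ty":0,"tz":0,"wx":0,"wy":0,"wz":0},{"tx":0,"ty":0,"tz":0,"wx":0,"wy":0,"wz":0},{"tx":0,"ty":0,"tz":0,"wx":0,"wy":0,"wz":0}]' -1
```

```text
time: 33.25
ee_pos: [0.4633, -0.2973, 0.0366]
tcp_rot: [0.977, 0.212, 0.001, 0.001]
ft_force: [-1.0, -0.2, 0.7]
width: 0.0852
finger_force: 0.0
t 33.25 shift before turn [-0.001 -0.001  0.003] after turn [-0.001 -0.001  0.003] w [ 0.002 -0.002 -0.   ]
time: 34.25
ee_pos: [0.4626, -0.297, 0.0358]
tcp_rot: [0.977, 0.212, 0.0, 0.0]
ft_force: [-0.6, 0.0, 5.7]
width: 0.0304
finger_force: 58.9
```

```bash
python3 -m pendant '[{"tx":0,"ty":0,"tz":-0.03,"wx":0,"wy":0,"wz":0},{"tx":0,"ty":0,"tz":-0.06,"wx":0,"wy":0,"wz":0},{"tx":0,"ty":0,"tz":-0.08,"wx":0,"wy":0,"wz":0},{"tx":0,"ty":0,"tz":-0.08,"wx":0,"wy":0,"wz":0},{"tx":0,"ty":0,"tz":-0.06,"wx":0,"wy":0,"wz":0},{"tx":0,"ty":0,"tz":0,"wx":0,"wy":0,"wz":-0.15},{"tx":0,"ty":0,"tz":0,"wx":0,"wy":0,"wz":-0.15},{"tx":0,"ty":0,"tz":0,"wx":0,"wy":0,"wz":-0.15},{"tx":0,"ty":0,"tz":0,"wx":0,"wy":0,"wz":-0.15},{"tx":0,"ty":0,"tz":0,"wx":0,"wy":0,"wz":-0.162},{"tx":0,"ty":0,"tz":0,"wx":0,"wy":0,"wz":0}]' ; python3 go.py .5223 .3376 .18 58.8
```

```text
time: 35.35
ee_pos: [0.4621, -0.2968, 0.1901]
tcp_rot: [0.871, 0.492, -0.0, -0.0]
ft_force: [0.1, 0.3, -0.0]
width: 0.0305
finger_force: 59.6
t 35.35 shift before turn [ 1.149 -0.552  0.021] after turn [ 1.148 -0.554  0.02 ] w [-0.001 -0.     0.002]
```

```bash
python3 -m pendant '[{"tx":0.05,"ty":-0.024,"tz":0,"wx":0,"wy":0,"wz":0},{"tx":0.083,"ty":-0.04,"tz":0,"wx":0,"wy":0,"wz":0},{"tx":0.083,"ty":-0.04,"tz":0,"wx":0,"wy":0,"wz":0},{"tx":0.083,"ty":-0.04,"tz":0,"wx":0,"wy":0,"wz":0},{"tx":0.083,"ty":-0.04,"tz":0,"wx":0,"wy":0,"wz":0},{"tx":0.083,"ty":-0.04,"tz":0,"wx":0,"wy":0,"wz":0},{"tx":0.083,"ty":-0.04,"tz":0,"wx":0,"wy":0,"wz":0},{"tx":0.083,"ty":-0.04,"tz":0,"wx":0,"wy":0,"wz":0},{"tx":0.083,"ty":-0.04,"tz":0,"wx":0,"wy":0,"wz":0},{"tx":0.083,"ty":-0.04,"tz":0,"wx":0,"wy":0,"wz":0},{"tx":0.083,"ty":-0.04,"tz":0,"wx":0,"wy":0,"wz":0},{"tx":0.083,"ty":-0.04,"tz":0,"wx":0,"wy":0,"wz":0}]' ; python3 -m pendant '[{"tx":0.08,"ty":-0.04,"tz":0,"wx":0,"wy":0,"wz":0},{"tx":0.07,"ty":-0.034,"tz":0,"wx":0,"wy":0,"wz":0},{"tx":0.035,"ty":-0.015,"tz":0.02,"wx":0,"wy":0,"wz":0},{"tx":0,"ty":0,"tz":0,"wx":0,"wy":0,"wz":0},{"tx":0,"ty":0,"tz":0,"wx":0,"wy":0,"wz":0},{"tx":0,"ty":0,"tz":0,"wx":0,"wy":0,"wz":0},{"tx":0,"ty":0,"tz":0.08,"wx":0,"wy":0,"wz":0},{"tx":0,"ty":0,"tz":0.08,"wx":0,"wy":0,"wz":0},{"tx":0,"ty":0,"tz":0.065,"wx":0,"wy":0,"wz":0},{"tx":0,"ty":0,"tz":0,"wx":0,"wy":0,"wz":0},{"tx":0,"ty":0,"tz":0,"wx":0,"wy":0,"wz":0},{"tx":0,"ty":0,"tz":0,"wx":0,"wy":0,"wz":0}]'; python3 go.py .5223 .3376 .0325 58.8
```

```text
time: 36.55
ee_pos: [0.5134, 0.2369, 0.1902]
tcp_rot: [0.872, 0.489, -0.0, 0.0]
ft_force: [1.9, -1.0, -0.7]
width: 0.0305
finger_force: 59.6
time: 37.75
ee_pos: [0.5247, 0.338, 0.0702]
tcp_rot: [0.872, 0.49, 0.002, -0.0]
ft_force: [0.1, 1.1, -0.6]
width: 0.0306
finger_force: 59.6
t 37.75 shift before turn [-0.003 -0.004  0.075] after turn [-0.003 -0.004  0.075] w [ 0.002 -0.004 -0.002]
```

```bash
python3 -m pendant '[{"tx":-0.003,"ty":-0.003,"tz":0.035,"wx":0,"wy":0,"wz":0},{"tx":0,"ty":0,"tz":0.025,"wx":0,"wy":0,"wz":0},{"tx":0,"ty":0,"tz":0.013,"wx":0,"wy":0,"wz":0},{"tx":0,"ty":0,"tz":0,"wx":0,"wy":0,"wz":0},{"tx":0,"ty":0,"tz":0,"wx":0,"wy":0,"wz":0},{"tx":0,"ty":0,"tz":0,"wx":0,"wy":0,"wz":0}]' ; python3 go.py .5223 .3376 .0325 58.8
```

```text
time: 38.35
ee_pos: [0.5218, 0.3372, 0.0319]
tcp_rot: [0.871, 0.491, 0.001, -0.0]
ft_force: [0.4, -0.4, 2.7]
width: 0.0304
finger_force: 59.8
t 38.35 shift before turn [ 0.001  0.001 -0.001] after turn [ 0.001  0.001 -0.001] w [ 0.001 -0.001 -0.   ]
```

Release, rise and back off along −x of the tool to look at the whole box.

```bash
python3 -m pendant '[{"tx":0,"ty":0,"tz":0,"wx":0,"wy":0,"wz":0},{"tx":0,"ty":0,"tz":0,"wx":0,"wy":0,"wz":0},{"tx":0,"ty":0,"tz":0,"wx":0,"wy":0,"wz":0},{"tx":0,"ty":0,"tz":0,"wx":0,"wy":0,"wz":0},{"tx":0,"ty":0,"tz":0,"wx":0,"wy":0,"wz":0},{"tx":0,"ty":0,"tz":0,"wx":0,"wy":0,"wz":0},{"tx":0,"ty":0,"tz":0,"wx":0,"wy":0,"wz":0},{"tx":0,"ty":0,"tz":-0.05,"wx":0,"wy":0,"wz":0},{"tx":0,"ty":0,"tz":-0.1,"wx":0,"wy":0,"wz":0},{"tx":0,"ty":0,"tz":-0.1,"wx":0,"wy":0,"wz":0},{"tx":0,"ty":0,"tz":-0.1,"wx":0,"wy":0,"wz":0},{"tx":0,"ty":0,"tz":-0.1,"wx":0,"wy":0,"wz":0}]' 1; python3 -m pendant '[{"tx":-0.07,"ty":0,"tz":-0.04,"wx":0,"wy":0,"wz":0},{"tx":-0.07,"ty":0,"tz":-0.04,"wx":0,"wy":0,"wz":0},{"tx":-0.07,"ty":0,"tz":0,"wx":0,"wy":0,"wz":0},{"tx":-0.07,"ty":0,"tz":0,"wx":0,"wy":0,"wz":0},{"tx":-0.07,"ty":0,"tz":0,"wx":0,"wy":0,"wz":0},{"tx":-0.05,"ty":0,"tz":0,"wx":0,"wy":0,"wz":0},{"tx":0,"ty":0,"tz":0,"wx":0,"wy":0,"wz":0},{"tx":0,"ty":0,"tz":0,"wx":0,"wy":0,"wz":0},{"tx":0,"ty":0,"tz":0,"wx":0,"wy":0,"wz":0},{"tx":0,"ty":0,"tz":0,"wx":0,"wy":0,"wz":0}]'; python3 look.py wrist w7 unit_blue unit_green unit_red unit_white; python3 look.py side s7 unit_blue unit_green unit_red unit_white
```

```text
time: 39.55
ee_pos: [0.5209, 0.3367, 0.2585]
tcp_rot: [0.871, 0.491, 0.0, -0.0]
ft_force: [0.4, -0.4, -0.5]
width: 0.0859
finger_force: 0.0
time: 40.55
ee_pos: [0.418, 0.1668, 0.2962]
tcp_rot: [0.871, 0.491, 0.0, -0.0]
ft_force: [-0.5, -0.8, 0.0]
width: 0.0856
finger_force: 0.0
40.55 [0.41795028 0.16683746 0.29622285] yaw 58.8665343102204
unit_blue []
unit_green [([318.4, 96.5], 0.83, [0.456, 0.232]), ([571.4, 299.8], 0.27, [0.617, -0.182])]
unit_red []
unit_white []
40.8 [0.41773464 0.16618333 0.29611645] yaw 58.827860392561476
unit_blue [([272.7, 156.0], 0.88, [0.426, 0.148])]
unit_green [([285.9, 143.6], 0.83, [0.463, 0.203]), ([301.8, 122.5], 0.43, [0.516, 0.312])]
unit_red [([292.5, 134.4], 0.77, [0.484, 0.248]), ([309.8, 333.0], 0.41, [0.453, -0.332])]
unit_white [([299.9, 125.3], 0.61, [0.509, 0.296]), ([292.6, 131.3], 0.58, [0.486, 0.265])]
```

View pics/w7.png

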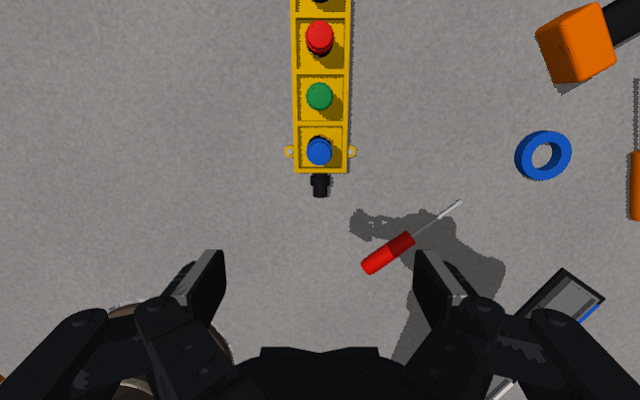

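View pics/s7.png

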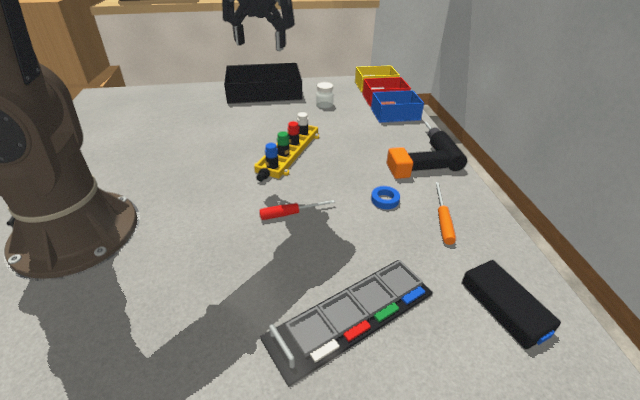

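From the gland outward, the side view shows blue (271,155), green (284,143), red (293,133) and white (302,122), all upright in their bays. The rack is empty and the gripper is clear. Handing in.

```bash
python3 -c "
from station import bot
print(bot.close_job())"
```

```text
the job is handed in; nothing more can be done
None
```

All four units stand upright in the yellow box in reverse order (blue nearest the gland, then green, red, white), checked in the final pictures; the job was handed in at about 41 s, and no verdict was returned.

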